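Brush out a tilted forming cup under suction

TASK

Switch on the suction by pressing the blue key and then the green key, one at a time, without pressing the red one; then take the long brush and scrub out the slanting steel cup: three times down until the bristles all but reach the bottom, each time drawn back until more than half of the bristles show, gently, without ramming the cup. Then lay the brush back in both notches of its rest as it lay before, bristles towards the same end, and let go; leave everything else where it is.

Things in the scene. Friction and masses are not known exactly. Their poses are not given: they have to be found in the camera images.
- cup: Steel cup to clean, fixed, its axis 35 deg above level, its mouth looking up and away from the robot (+x, yawed up to 15 deg). Outside 60 mm across, 110 mm long, with a 66 mm brass band; bore 50 mm across. Origin: centre of the outer face of the closed end, 55 mm above the table; z axis: along the bore, out of the mouth (bore floor at z = 6 mm, rim at 110 mm).
- cup_mouth (a point): Centre of the cup's mouth, level with its rim.
- stand: Green stand that clamps the cup, fixed to the table: foot 130 x 100 x 12 mm, and two posts under and two cheeks beside the cup, 81 mm over all, up to 92 mm high. Origin: on the table, 30 mm ahead (+x) of the point under the cup's origin; x axis: level, the way the mouth looks. Stand and brush rest may stand on either side of the table.
- brush: Long brush, 264 mm, about 0.12 kg, lying level, bristles towards the robot. Origin: on its axis, centre of the red grip block; -x: towards the bristles. Block 56 mm long, 16 mm wide (y), 20 mm high: pinch it across y. Round wooden handle 14 mm across from x = -90 to 95 mm, 22 mm knob at the tail. Yellow and brass bristle head 36 mm across (stiff core 32 mm), x = -100 to -165 mm.
- brush_tip (a point): End of the bristles, on the brush axis, 165 mm from the brush's origin.
- rest_cradle (a point): Where the brush's origin belongs in its dark wooden rest, 55 mm above the table, fixed. Brush lies along this x axis, bristles to -x; z up. V notches (90 deg, open upward, 42 mm wide at the top) in two supports 10 mm thick, 52 mm wide, tops 14 mm above the brush axis, stand 75 mm before (-x) and 65 mm behind this point and carry the round handle. Foot 70 mm wide, 10 mm high.
- blue_key_top (a point): Centre of the top of the blue key (opens the suction): round push key 28 mm across in a black collar, one of three in a row, 50 mm apart, in any order, on a flat grey panel 22 mm high fixed to the table. Its top stands 44 mm above the table and 10 mm above its collar; it is pressed straight down.
- blue_key (a joint): Travel of the blue key: 0 released, 0.006 m fully down (about 5 N); a spring returns it.
- green_key_top (a point): Centre of the top of the green key (starts the fan): round push key 28 mm across in a black collar, one of three in a row, 50 mm apart, in any order, on a flat grey panel 22 mm high fixed to the table. Its top stands 44 mm above the table and 10 mm above its collar; it is pressed straight down.
- green_key (a joint): Travel of the green key: 0 released, 0.006 m fully down (about 5 N); a spring returns it.
- red_key_top (a point): Centre of the top of the red key (stops everything: not to be touched): round push key 28 mm across in a black collar, one of three in a row, 50 mm apart, in any order, on a flat grey panel 22 mm high fixed to the table. Its top stands 44 mm above the table and 10 mm above its collar; it is pressed straight down.
- red_key (a joint): Travel of the red key: 0 released, 0.006 m fully down (about 5 N); a spring returns it.
- die_a: Bystander, loose, to be left alone: flower-shaped iron die with 5 petals and a short pin on top, 80 mm across, 52 mm high with the pin. Origin: centre of its underside.
- die_b: Bystander, loose, to be left alone: flower-shaped iron die with 6 petals and a short pin on top, 82 mm across, 48 mm high. Origin: centre of its underside.
- die_c: Bystander, loose, to be left alone: flower-shaped bright aluminium die with 5 petals and a short pin on top, 96 mm across, 46 mm high. Origin: centre of its underside.
- spare_cup: Bystander, loose, to be left alone: brass cup standing upright, 52 mm across, 60 mm high; not the one to clean. Origin: centre of its underside.
- scriber: Bystander, loose, to be left alone: wooden-handled screwdriver-like tool lying on the table, 200 mm long. Origin: under the tool, x axis along it.
- tin: Bystander, loose, to be left alone: closed pale canister with a white lid and paper label, 70 mm across, 100 mm high. Origin: centre of its underside.
Things that resemble listed ones, but are neither listed nor needed, are in the scene too. What is shaped like the stand but pink is not meant. Of the things that look like the part that bears rest_cradle, take the one that is nearest to the robot's base at the start.

How it is judged:
By the outcome, as a careful person would: the job done as asked, in the order asked, and still so for the second after the job is handed in, with the robot touching nothing.
It also fails if it takes over 72 s, if anything falls off the work surface, if the arm or the gripper's body presses on something with over 40 N, if the wrist force passes 120 N, or if a joint passes its speed limit or range.

ROBOT

A 6-joint arm with a two-finger parallel gripper is mounted at the origin on the work surface. World frame = base frame: x ahead of the robot, y to its left, z up, the work surface at z = 0. Lengths are in m, angles in rad, forces in N, time in s.
With the tool pointing down it reaches from about 0.3 to 0.875 m from the base axis. Payload 6.4 kg.
Tool frame: the origin (TCP) lies midway between the tips of the shut fingers; the grasp point (between the pads) lies 19 mm behind it; z points along the fingers, y is the line along which they close (so a half turn about z gives the same grasp; the last joint's range is limited). The gripper opens to 85 mm and grips with 20 to 120 N. Pads are 22 mm wide; open, the fingers measure 114 mm over their backs; the gripper's body (76 mm by 85 mm) begins 54 mm behind the grasp point. The pads swing forward as they close: fully open they stand 13 mm farther back than shut.
Start: joints at [-1.444, 0.181, 1.607, -0, 1.354, -0.206], TCP at [0.188, -0.543, 0.231] pointing down, gripper open.
Joint ranges: [-2.99, 2.99], [-0.89, 2.07], [0.3, 2.58], [-1.14, 4.28], [0, 2.63], [-3.12, 3.12]. Speed limits (rad/s): [2.57, 2.57, 3.01, 3.14, 3.14, 3.14].

INTERFACE

Orientations are given as a unit quaternion [w, x, y, z].
In Python, from bench import ctrl gives the robot as it stands. The module is installed in compiled form; this text tells all that it offers.
- The arm moves only by the tool move_arm, never from a script. Its argument "plan" is one flat list of numbers, 6 for each row, row after row: the shift along the world's x, y, z in units of 50 mm (1.0 is 50 mm), then the turn, a rotation vector about the world's x, y, z in rad. A call has 1 to 10 rows; each row is the pose to reach, as a shift and turn from the pose commanded when the call began; what a row does not reach only later rows make up. A row lasts 1/8 s, in which the tool goes at most 62.5 mm and 10.7 degrees, less where a joint would pass 70% of its speed; a pose out of reach is approached as far as the arm can. A call with a gripper value outside its range is refused whole. "grip" is the finger opening in mm, from 0 to 85.4, set as the call begins (left out, the last holds). The fingers move at their own pace and stop on an object; the grip force is fixed at half the most. Time passes only in rows, so rows that repeat a pose let the fingers close. It gives the time, the measured TCP pose, the force, the opening and the grip force at its end, in the units of the state.
- ctrl.get_obs(): the state, without advancing time (a new reading comes with each control period).
- ctrl.camera(name): name is "side" or "top"; returns a dict with "pixels" (420x560x3 uint8, red, green, blue), "fx", "fy", "cx", "cy" (pixels), "dist_coeffs" ([k1, k2, p1, p2, k3] as OpenCV has them; the pictures are not rectified), "origin" and "attitude" of the camera in the world. Camera axes: x right, y down, z forward; pixel columns grow to the right and rows downward; lengths in m; the calibration is good to about 2 mm. A picture is of the moment at which its call begins. There is no depth.
- ctrl.hand_in(): hands the job in; it is judged then, once.
The state is a dict: "time_s": time; "q": joint angles; "dq": joint speeds; "joint_efforts": joint torques, N m; "eef_pos": TCP position; "eef_rot": TCP orientation; "wrist_force": force on the tool from outside, world axes, zero at the start; "torque": the same for the moment, N m; "opening": opening from 0.0 (shut) to 1.0 (fully open); "grasp_force": force on a finger pad.
Only numpy, scipy, OpenCV 4.12 (cv2) and the standard library are available. Lean on these libraries where they do the work, as an engineer would, in place of code of your own. Each camera call takes 0.05 s, during which the arm holds its last target. There are 200 camera calls.

## Working session

There is one attempt and no reset: what is moved stays moved. The work goes in short steps, Python scripts to look and compute and a tool call to move; the robot and the scene stay as the last step left them, time stands still between calls to the robot, and variables do not carry over. Pictures are saved under pics/ and viewed, at most 10 in all, crops included, and the job is handed in when it is done.

Besides the shell and the picture viewer there is one more tool, called after ">>>" in YAML: its name, and indented under it one key for each argument. move_arm: Moves the arm, as the interface text tells. Its arguments: {"type":"object","properties":{"plan":{"type":"array"},"grip":{"type":"number"}},"required":["plan"]}

```bash
mkdir -p pics; cat > h.py <<'E'
import numpy as np, cv2, json
from scipy.spatial.transform import Rotation as R
from bench import ctrl
def cam(name):
    c=ctrl.camera(name); c=dict(c); return c
def K(c): return np.array([[c['fx'],0,c['cx']],[0,c['fy'],c['cy']],[0,0,1.]])
def att(c):
    a=np.array(c['attitude'],float)
    return a if a.shape==(3,3) else R.from_quat(a[[1,2,3,0]]).as_matrix()
def ray(c,uv):
    p=cv2.undistortPoints(np.array(uv,float).reshape(-1,1,2),K(c),np.array(c['dist_coeffs'],float))[:,0]
    d=np.c_[p,np.ones(len(p))]@att(c).T
    return np.array(c['origin'],float),d/np.linalg.norm(d,axis=1)[:,None]
def plane(c,uv,z):
    o,d=ray(c,uv); return o+d*((z-o[2])/d[:,2])[:,None]
def proj(c,P):
    Rm=att(c); t=-Rm.T@np.array(c['origin'],float)
    return cv2.projectPoints(np.array(P,float).reshape(-1,1,3),cv2.Rodrigues(Rm.T)[0],t,K(c),np.array(c['dist_coeffs'],float))[0][:,0]
def save(c,fn): cv2.imwrite(fn,c['pixels'][:,:,::-1])
E
python3 - <<'E'
from h import *
for n in('top','side'):
    c=cam(n); save(c,f'pics/{n}0.png'); np.save(f'{n}0.npy',c,allow_pickle=True)
    print(n,{k:v for k,v in c.items() if k!='pixels'})
o=ctrl.get_obs(); print(o)
E
```

```text
top {'fx': 527.2152853681913, 'fy': 527.2152853681913, 'cx': 278.284386492448, 'cy': 207.55627671310273, 'dist_coeffs': array([0.04759111, 0.        , 0.        , 0.        , 0.        ]), 'origin': array([ 0.3583009 , -0.1117325 ,  1.71983933]), 'attitude': array([-0.03070525,  0.70831252, -0.70459159,  0.03002086])}
side {'fx': 419.93174043280356, 'fy': 419.93174043280356, 'cx': 277.28826281024544, 'cy': 205.41153207456324, 'dist_coeffs': array([-0.12253625,  0.        ,  0.        ,  0.        ,  0.        ]), 'origin': array([ 0.22000536, -0.89197135,  1.14128366]), 'attitude': array([-0.3329159 ,  0.93151907, -0.1358742 ,  0.0545657 ])}
{'time_s': 0.1, 'q': array([-1.44433644e+00,  1.81465853e-01,  1.60792883e+00,  5.27177196e-06,
        1.35382591e+00, -2.06263628e-01]), 'dq': array([-0.00055854, -0.00160598, -0.00163591,  0.00029298,  0.0002743 ,
        0.00032813]), 'joint_efforts': array([ 1.94046734e-04, -4.45881736e+01, -3.52236128e+01, -3.14826138e-04,
        4.26128317e-03,  9.39328146e-06]), 'eef_pos': array([ 0.18777718, -0.54293042,  0.2304647 ]), 'eef_rot': array([-8.13215410e-04,  9.86193537e-01,  1.65594824e-01,  3.50417212e-05]), 'wrist_force': array([ 0.78989307, -0.88526163, -0.0249012 ]), 'torque': array([-0.01618644,  0.01542016,  0.00650289]), 'grasp_force': 0.0, 'opening': 0.9999672989953355}
```

View pics/top0.png

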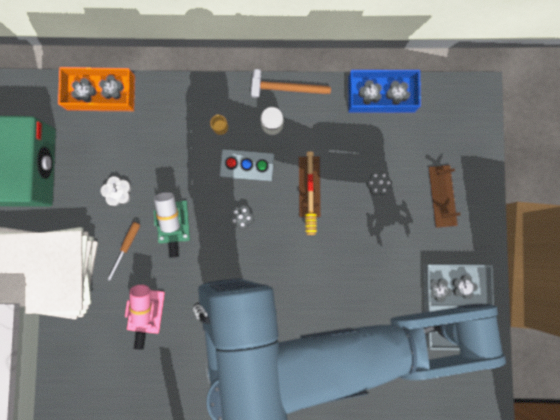

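View pics/side0.png

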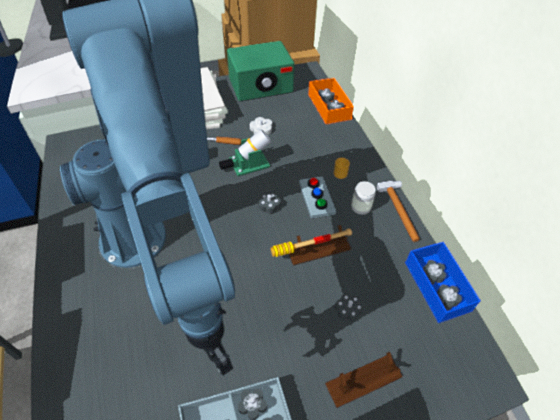

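The top view shows the green stand and cup at (170,220), the keys red (232,163), blue (247,164) and green (262,166), and the brush in its rest at (311,190) with its bristles at (311,225). In the side view the cup is at (250,150), the keys at (315,192) and the brush at (310,243).

```bash
cat > m.py <<'E'
from h import *
C={n:np.load(f'{n}0.npy',allow_pickle=True).item() for n in('top','side')}
def tri(a,b):
    o1,d1=ray(C['top'],a);o2,d2=ray(C['side'],b)
    d1,d2=d1[0],d2[0]; s=np.linalg.lstsq(np.c_[d1,-d2],o2-o1,rcond=None)[0]
    p,q=o1+s[0]*d1,o2+s[1]*d2; return (p+q)/2,np.linalg.norm(p-q)
def mask(n,box,lo,hi):
    x0,y0,x1,y1=box; im=C[n]['pixels'][y0:y1,x0:x1]
    h=cv2.cvtColor(im,cv2.COLOR_RGB2HSV); m=cv2.inRange(h,lo,hi)
    k,l,s,c=cv2.connectedComponentsWithStats(m)
    if k<2: return None
    i=1+np.argmax(s[1:,4]); v,u=np.nonzero(l==i); return np.c_[u+x0,v+y0].astype(float)
E
python3 - <<'E'
from m import *
kb={'top':(215,145,280,185),'side':(295,170,340,220)}
bb={'top':(295,145,325,240),'side':(265,222,360,265)}
cols={'red':((0,150,60),(8,255,255)),'blue':((100,140,60),(125,255,255)),'green':((45,110,40),(85,255,255))}
for k,(lo,hi) in cols.items():
    m=[mask(n,kb[n],lo,hi) for n in kb]; c=[x.mean(0) for x in m]
    print(k,[len(x) for x in m],c,plane(C['top'],c[0],.042),plane(C['side'],c[1],.042),tri(*c))
for k,lo,hi in(('block',(0,170,60),(6,255,255)),('head',(20,120,90),(32,255,255))):
    m=[mask(n,bb[n],lo,hi) for n in bb]; c=[x.mean(0) for x in m]
    print(k,[len(x) for x in m],c,plane(C['top'],c[0],.055),tri(*c)); 
    for x in m: print(x.min(0),x.max(0))
a=C['top']['pixels'][180:265,140:205]; b=C['side']['pixels'][110:180,215:280]
f=lambda i:cv2.resize(i,(390,int(i.shape[0]*6)),interpolation=cv2.INTER_CUBIC)
a,b=f(a),f(b); b=np.vstack([b,np.zeros((len(a)-len(b),390,3),np.uint8)])
cv2.imwrite('pics/cup.png',np.hstack([a,b])[:,:,::-1])
E
```

```text
red [64, 43] [array([230.890625, 162.421875]), array([313.51162791, 181.18604651])] [[0.64766922 0.04345548 0.042     ]] [[0.64989035 0.04049451 0.042     ]] (array([0.64963233, 0.04335857, 0.03889552]), np.float64(0.002927831444421989))
blue [75, 61] [array([246.08      , 163.77333333]), array([316.73770492, 191.27868852])] [[ 0.64356073 -0.00541465  0.042     ]] [[ 0.64430753 -0.0078232   0.042     ]] (array([ 0.64471637, -0.00541821,  0.03914769]), np.float64(0.001376468706375552))
green [73, 66] [array([261.71232877, 165.04109589]), array([320.92424242, 202.06060606])] [[ 0.639721   -0.05570977  0.042     ]] [[ 0.64105576 -0.05803024  0.042     ]] (array([ 0.64109224, -0.05588763,  0.03938793]), np.float64(0.001918112494019359))
block [98, 113] [array([309.90816327, 182.92857143]), array([321.96460177, 238.83185841])] [[ 0.58083184 -0.2099248   0.055     ]] (array([ 0.58322096, -0.21062728,  0.05563649]), np.float64(0.005111569469667131))
[307. 174.] [313. 190.]
[314. 234.] [330. 244.]
head [141, 252] [array([310.43262411, 219.89361702]), array([282.66269841, 248.69047619])] [[ 0.46304254 -0.21160855  0.055     ]] (array([ 0.45970646, -0.21089831,  0.05388126]), np.float64(0.006968706010323747))
[305. 213.] [316. 227.]
[271. 241.] [296. 256.]
```

View pics/cup.png

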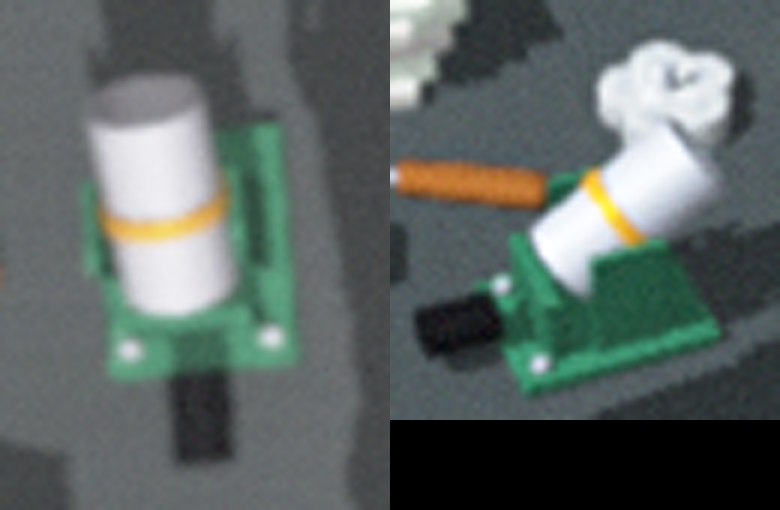

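The top crop shows the rim centre near (164,196), the band around y≈216 and the mouth tilted slightly left (+y). The side crop shows the cup's long edges between the closed end at about (309,152) and the rim at about (331,137).

```bash
cat > cup.py <<'E'
from m import *
from scipy.optimize import brentq
def edges(n,box,ax,step):
    x0,y0,x1,y1=box; h=cv2.cvtColor(C[n]['pixels'],cv2.COLOR_RGB2HSV)
    m=np.zeros(h.shape[:2],np.uint8); m[y0:y1,x0:x1]=255
    w=cv2.inRange(h,(0,0,125),(179,70,255))|cv2.inRange(h,(15,71,120),(35,255,255)); w&=m
    k,l,s,_=cv2.connectedComponentsWithStats(w); i=1+np.argmax(s[1:,4])
    v,u=np.nonzero(l==i); P=np.c_[u,v].astype(float); ax=np.array(ax)/np.linalg.norm(ax); pr=np.array([-ax[1],ax[0]])
    a,b=P@ax,P@pr; lo,hi=[],[]
    for t in np.arange(a.min(),a.max()):
        q=b[(a>=t-.7)&(a<t+.7)]
        if len(q)>6: lo.append((t,q.min()));hi.append((t,q.max()))
    return P,np.array(lo),np.array(hi),ax,pr
for n,box,ax in(('top',(150,188,185,236),(-.12,-1)),('side',(232,128,275,162),(.72,-.69))):
    for it in range(3):
        P,lo,hi,ax,pr=edges(n,box,ax,1)
        k=slice(int(len(lo)*.25),int(len(lo)*.75))
        w=np.median((hi-lo)[k,1]); g=np.abs((hi-lo)[:,1]-w)<2.5; g&=(np.arange(len(lo))>=k.start)&(np.arange(len(lo))<k.stop)
        mid=(lo+hi)/2; f=np.polyfit(mid[g,0],mid[g,1],1); ax=ax+f[0]*pr
    t=mid[g,0]; q=[ax*0]*2
    ax0=ax/np.linalg.norm(ax)
    P,lo,hi,ax,pr=edges(n,box,ax0,1); mid=(lo+hi)/2; f=np.polyfit(mid[k,0],mid[k,1],1)
    pts=[tt*ax+np.polyval(f,tt)*pr for tt in(lo[2,0],lo[-3,0])]
    o,d=ray(C[n],pts); N=np.cross(d[0],d[1]); N/=np.linalg.norm(N)
    D=lambda p:np.array([np.cos(.6109)*np.cos(p),np.cos(.6109)*np.sin(p),np.sin(.6109)])
    print(n,'w',w,'centre pts',pts,'range',lo[0,0],lo[-1,0],'ax',ax)
    ps=np.linspace(-.6,.6,25); v=[N@D(p) for p in ps]
    for i in range(24):
        if v[i]*v[i+1]<0: print('yaw',np.degrees(brentq(lambda p:N@D(p),ps[i],ps[i+1])))
    globals()['N_'+n]=(N,o)
# axis from two planes
d=np.cross(N_top[0],N_side[0]); d/=np.linalg.norm(d); d*=np.sign(d[2])
p=np.linalg.solve(np.array([N_top[0],N_side[0],[0,0,1]]),[N_top[0]@N_top[1],N_side[0]@N_side[1],.055])
print('axis',d,'elev',np.degrees(np.arcsin(d[2])),'yaw',np.degrees(np.arctan2(d[1],d[0])),'p@.055',p,'mouth',p+.11*d)
print('rim from top',plane(C['top'],[[163.9,196.1]],.1181))
# stand foot bolts / foot green corner check
for n,pp in(('top',[(130,350),(270,337),(280,122),(297,362)]),('side',[(500,285),(540,363)])):
    off={'top':(140,180),'side':(215-65,110)}[n]
    if n=='side': off=(215-65,110)
    pp=[((x+.5)/6-.5+off[0],(y+.5)/6-.5+off[1]) for x,y in pp]; print(n,plane(C[n],pp,.012))
E
python3 cup.py; python3 -c "
from h import *
o=ctrl.get_obs();print(R.from_quat(o['eef_rot'][[1,2,3,0]]).as_matrix())"
```

```text
top w 19.895742247897125 centre pts [array([170.98877542, 229.16310081]), array([162.16309836, 195.29411423])] range -266.78599433053967 -227.78599433053967 ax [-0.25136665 -0.96789194]
yaw 8.367891371030236
side w 14.534268809475122 centre pts [array([242.11955333, 151.81450269]), array([265.39508925, 130.51858866])] range 155.63482476361312 189.63482476361312 ax [ 0.91043345 -0.41365557]
yaw 9.41416486017712
axis [0.79971704 0.11311168 0.58962565] elev 36.130447695979434 yaw 8.050493384527233 p@.055 [0.40923674 0.22182747 0.055     ] mouth [0.49720561 0.23426976 0.11985882]
rim from top [[0.52946488 0.23908883 0.1181    ]]
top [[0.40503453 0.26755387 0.012     ]
 [0.41233949 0.19262933 0.012     ]
 [0.52873417 0.18965303 0.012     ]
 [0.39896329 0.17784708 0.012     ]]
side [[0.40661652 0.27184203 0.012     ]
 [0.41500564 0.196646   0.012     ]]
[[ 9.45156706e-01  3.26617146e-01 -2.00212687e-04]
 [ 3.26617032e-01 -9.45155386e-01  1.61558102e-03]
 [ 3.38444362e-04 -1.59237011e-03 -9.99998675e-01]]
```

The top foot edge and bolts give yaw ≈ 5.5°, while the silhouette fit was upset by the white die behind the cup. One closer crop should let me pick the edges properly.

```bash
python3 - <<'E'
from m import *
a=C['top']['pixels'][188:238,150:183]; b=C['side']['pixels'][124:174,232:272]
def f(i,x0,y0):
    j=cv2.resize(i,None,fx=11,fy=11,interpolation=cv2.INTER_CUBIC)
    j=cv2.convertScaleAbs(j,alpha=1.0)
    for u in range(0,i.shape[1],5): cv2.putText(j,str(x0+u),(u*11,8),0,.33,(255,255,0),1); cv2.line(j,(u*11+5,0),(u*11+5,j.shape[0]),(90,90,0),1)
    for v in range(0,i.shape[0],5): cv2.putText(j,str(y0+v),(0,v*11+9),0,.33,(0,255,255),1); cv2.line(j,(0,v*11+5),(j.shape[1],v*11+5),(0,90,90),1)
    return j
cv2.imwrite('pics/cup2.png',np.hstack([f(a,150,188),f(b,232,124)])[:,:799,::-1])
E
```

```text
(no output)
```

View pics/cup2.png

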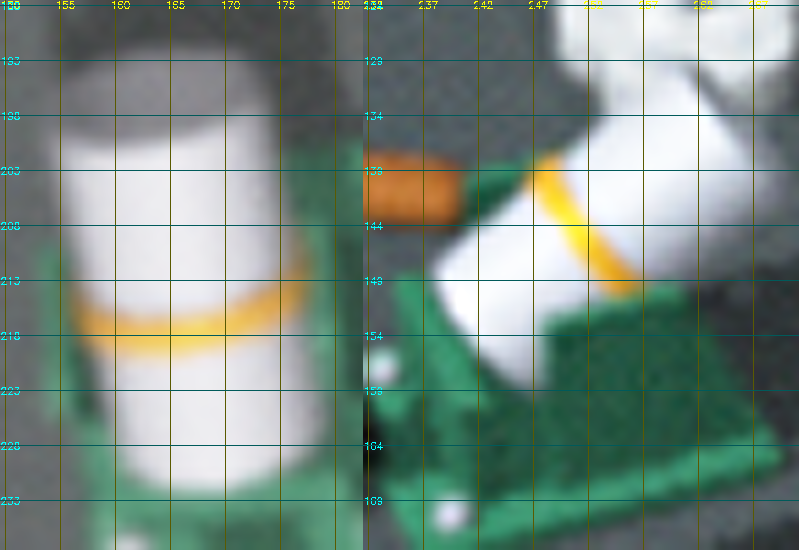

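The crop gives the top-view rim centre (164.1,196.5), a second axis point (169.0,226.6) and the closed end's lowest edge at v≈231.9. In the side view the axis passes through (252.0,144.3) and (258.7,138.2).

```bash
cat > fit.py <<'E'
from m import *
from scipy.optimize import least_squares
T,S=C['top'],C['side']; e=np.radians(35)
def ax(p): return np.array([p[0],p[1],.055]),np.array([np.cos(e)*np.cos(p[2]),np.cos(e)*np.sin(p[2]),np.sin(e)])
def ld(c,p,uv):
    o,d=ax(p); a,b=proj(c,[o,o+.11*d]); t=(b-a)/np.linalg.norm(b-a); n=np.array([-t[1],t[0]]); return n@(np.array(uv)-a)
def circ(p,z):
    o,d=ax(p); u=np.array([-np.sin(p[2]),np.cos(p[2]),0]); w=np.cross(d,u); t=np.linspace(0,6.283,73)[:,None]
    return o+z*d+.03*(u*np.cos(t)+w*np.sin(t))
def res(p):
    return np.r_[proj(T,[ax(p)[0]+.11*ax(p)[1]])[0]-[164.1,196.5],ld(T,p,(169,226.6)),ld(S,p,(252,144.27)),ld(S,p,(258.7,138.2)),
      proj(T,circ(p,0))[:,1].max()-231.9, proj(S,circ(p,0))[:,0].min()-(232+(435-368)/11), np.degrees(p[2]-np.radians(5.7))]
for skip in([],[0,1,5],[3,4,6]):
    w=np.ones(8); w[skip]=0
    s=least_squares(lambda p:res(p)*w,[.42,.23,.1]); p=s.x
    print(p[:2],np.degrees(p[2]),'mouth',ax(p)[0]+.11*ax(p)[1],res(p).round(2))
E
python3 fit.py
```

```text
[0.43822399 0.23423496] 5.462935382669214 mouth [0.52792145 0.24281329 0.11809341] [-1.44  0.1  -0.   -1.3  -1.64  0.34 -0.87 -0.24]
[0.43989988 0.23775168] 6.029933523353724 mouth [0.52950805 0.24721721 0.11809341] [-2.88 -0.43  0.96 -0.82 -1.1  -0.2  -0.67  0.33]
[0.43867316 0.23208141] 5.3568577754990505 mouth [0.52838635 0.24049365 0.11809341] [-0.67 -0.05 -0.71 -1.76 -2.11  0.19 -0.61 -0.34]
```

>>> move_arm:
  plan: [0.4, 0.45, 0, 0, 0, -0.05, 1.0, 1.2, 0, 0, 0, -0.1, 1.7, 2.0, 0, 0, 0, -0.15, 2.4, 2.8, 0, 0, 0, -0.2, 3.1, 3.6, 0, 0, 0, -0.25, 3.8, 4.4, 0, 0, 0, -0.3, 4.5, 5.2, 0, 0, 0, -0.32, 5.2, 6.0, 0, 0, 0, -0.32, 5.9, 6.8, 0, 0, 0, -0.32, 6.6, 7.6, 0, 0, 0, -0.32]
  grip: 0

```text
time_s: 1.35
eef_pos: [0.5186, -0.1619, 0.231]
eef_rot: [-0.0, 1.0, 0.006, -0.0]
wrist_force: [0.8, -1.1, 0.6]
opening: 0.0
grasp_force: 0.0
```

>>> move_arm:
  plan: [0.6, 0.8, 0, 0, 0, 0, 1.3, 1.6, -0.2, 0, 0, 0, 2.0, 2.4, -0.8, 0, 0, 0, 2.5, 3.0, -1.6, 0, 0, 0, 2.52, 3.14, -2.5, 0, 0, 0, 2.52, 3.14, -3.1, 0, 0, 0, 2.52, 3.14, -3.4, 0, 0, 0, 2.52, 3.14, -3.4, 0, 0, 0]

```text
time_s: 2.35
eef_pos: [0.6431, -0.0065, 0.0603]
eef_rot: [-0.0, 1.0, 0.006, -0.001]
wrist_force: [0.3, 0.2, 0.5]
opening: 0.0
grasp_force: 0.0
```

```bash
python3 - <<'E'
from h import *
print(ctrl.get_obs()['eef_pos'])
a=cam('top');b=cam('side')
j=np.hstack([cv2.resize(a['pixels'][110:220,200:310],(390,390),interpolation=2),cv2.resize(b['pixels'][130:240,260:370],(390,390),interpolation=2)])
cv2.imwrite('pics/key.png',j[:,:,::-1])
E
```

```text
[ 0.64310889 -0.00649217  0.06029887]
```

View pics/key.png

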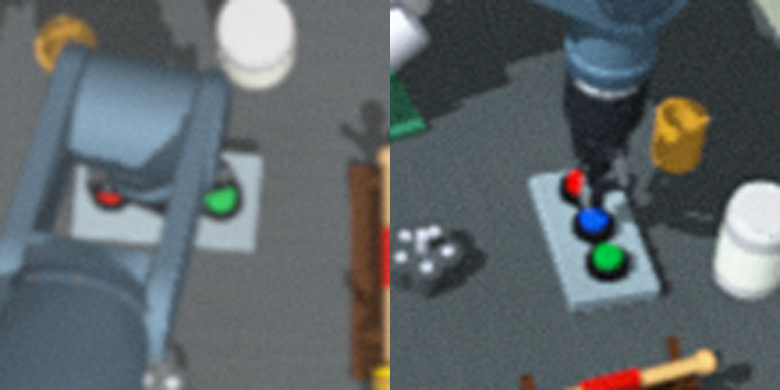

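The fingers are over the blue key: in the side crop the fingertip is at about (600,203) and the key at (593,217). Pressing now.

>>> move_arm:
  plan: [0, 0, -0.2, 0, 0, 0, 0, 0, -0.3, 0, 0, 0, 0, 0, -0.36, 0, 0, 0, 0, 0, -0.4, 0, 0, 0, 0, 0, -0.42, 0, 0, 0, 0, 0, -0.42, 0, 0, 0]

```text
time_s: 3.2
eef_pos: [0.6437, -0.0065, 0.0405]
eef_rot: [0.0, 1.0, 0.006, -0.0]
wrist_force: [-2.0, 0.3, 3.3]
opening: -0.002
grasp_force: 1.7
```

>>> move_arm:
  plan: [0, 0, -0.03, 0, 0, 0, 0, 0, -0.05, 0, 0, 0, 0, 0, -0.06, 0, 0, 0, 0, 0, -0.06, 0, 0, 0]

```text
time_s: 3.7
eef_pos: [0.644, -0.0065, 0.038]
eef_rot: [0.0, 1.0, 0.006, 0.0]
wrist_force: [-4.4, -0.5, 8.5]
opening: -0.001
grasp_force: 4.2
```

>>> move_arm:
  plan: [0, 0, 0.2, 0, 0, 0, 0, 0, 0.5, 0, 0, 0, 0, 0, 0.7, 0, 0, 0, -0.03, -0.5, 0.7, 0, 0, 0, -0.07, -1.0, 0.7, 0, 0, 0, -0.07, -1.0, 0.7, 0, 0, 0, -0.07, -1.0, 0.4, 0, 0, 0, -0.07, -1.0, 0.2, 0, 0, 0, -0.07, -1.0, 0.12, 0, 0, 0, -0.07, -1.0, 0.06, 0, 0, 0]

```text
time_s: 4.95
eef_pos: [0.64, -0.0557, 0.0399]
eef_rot: [-0.0, 1.0, 0.007, -0.001]
wrist_force: [-2.3, 2.3, 3.9]
opening: 0.004
grasp_force: 1.9
```

>>> move_arm:
  plan: [0, 0, -0.03, 0, 0, 0, 0, 0, -0.06, 0, 0, 0, 0, 0, -0.06, 0, 0, 0, 0, 0, -0.06, 0, 0, 0]

```text
time_s: 5.45
eef_pos: [0.6406, -0.0562, 0.0381]
eef_rot: [-0.0, 1.0, 0.006, 0.0]
wrist_force: [-3.1, 1.9, 6.9]
opening: 0.002
grasp_force: 3.2
```

>>> move_arm:
  plan: [0, 0, 0.3, 0, 0, 0, 0, 0, 0.9, 0, 0, 0, -0.2, -0.5, 1.6, 0, 0, 0, -0.5, -1.2, 1.9, 0, 0, 0, -0.8, -2.0, 1.9, 0, 0, 0, -1.1, -2.7, 1.9, 0, 0, 0, -1.2, -3.08, 1.9, 0, 0, 0, -1.2, -3.08, 1.6, 0, 0, 0, -1.2, -3.08, 1.6, 0, 0, 0]
  grip: 50

```text
time_s: 6.58
eef_pos: [0.5795, -0.2087, 0.1151]
eef_rot: [-0.001, 1.0, 0.007, -0.002]
wrist_force: [0.5, -0.1, 0.7]
opening: 0.589
grasp_force: 0.0
```

```bash
python3 - <<'E'
from h import *
print(ctrl.get_obs()['eef_pos'])
a=cam('top');b=cam('side')
j=np.hstack([cv2.resize(a['pixels'][130:250,250:370],(390,390),interpolation=2),cv2.resize(b['pixels'][160:280,255:375],(390,390),interpolation=2)])
cv2.imwrite('pics/gr.png',j[:,:,::-1])
E
```

```text
[ 0.57951242 -0.20868275  0.11508887]
```

View pics/gr.png

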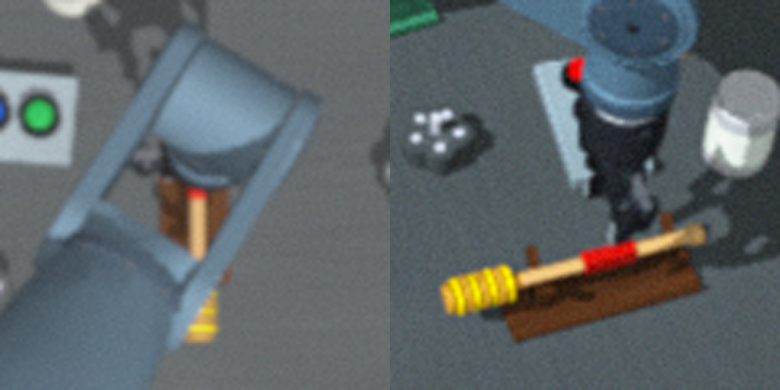

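The gripper is centred over the red block: the fingers straddle it at about (630,235) in the side crop. I'll descend and close.

>>> move_arm:
  plan: [0, 0, -0.4, 0, 0, 0, 0, 0, -0.8, 0, 0, 0, 0, 0, -1.2, 0, 0, 0, 0, 0, -1.5, 0, 0, 0, 0, 0, -1.61, 0, 0, 0, 0, 0, -1.61, 0, 0, 0]

```text
time_s: 7.42
eef_pos: [0.5803, -0.2105, 0.0364]
eef_rot: [-0.0, 1.0, 0.006, -0.0]
wrist_force: [-0.1, 0.4, 0.9]
opening: 0.585
grasp_force: 0.0
```

>>> move_arm:
  plan: [0, 0, 0, 0, 0, 0, 0, 0, 0, 0, 0, 0, 0, 0, 0, 0, 0, 0, 0, 0, 0, 0, 0, 0, 0, 0, 0, 0, 0, 0, 0, 0, 0, 0, 0, 0]
  grip: 0

```text
time_s: 8.18
eef_pos: [0.581, -0.211, 0.0378]
eef_rot: [0.001, 1.0, 0.006, 0.001]
wrist_force: [-0.3, 0.9, 5.9]
opening: 0.177
grasp_force: 60.2
```

```bash
python3 -c "
from h import *
o=ctrl.get_obs()
for k in('eef_pos','eef_rot','wrist_force','torque','opening','q'):print(k,o[k].round(4) if hasattr(o[k],'round') else o[k])"
```

```text
eef_pos [ 0.581  -0.211   0.0378]
eef_rot [5.0e-04 1.0e+00 6.4e-03 7.0e-04]
wrist_force [-0.3261  0.9303  5.8809]
torque [-0.0811  0.0815 -0.0485]
opening 0.17740375263177224
q [-5.4000e-01  5.0320e-01  1.6146e+00 -1.0000e-04  1.0220e+00  1.0181e+00]
```

>>> move_arm:
  plan: [0, 0, 0.15, 0, 0, 0, 0, 0, 0.4, 0, 0, 0, 0, 0, 0.8, 0, 0, 0, 0, 0, 1.4, 0, 0, 0, 0, 0, 2.2, 0, 0, 0, 0, 0, 3.0, 0, 0, 0, 0, 0, 3.8, 0, 0, 0, 0, 0, 4.4, 0, 0, 0, 0, 0, 4.4, 0, 0, 0, 0, 0, 4.4, 0, 0, 0]

```text
time_s: 9.43
eef_pos: [0.5797, -0.2101, 0.2558]
eef_rot: [-0.0, 1.0, 0.006, -0.001]
wrist_force: [0.5, 0.5, -2.4]
opening: 0.178
grasp_force: 59.4
```

```bash
python3 - <<'E'
from m import *
o=ctrl.get_obs(); print(o['eef_pos'],o['wrist_force'],o['torque'],o['opening'])
a=cam('top');b=cam('side'); C['top'],C['side']=a,b
np.save('lift.npy',{'t':a,'s':b},allow_pickle=True)
lo,hi=(18,110,80),(33,255,255)
for n,bx in(('top',(270,180,350,270)),('side',(230,120,350,260))):
    m=mask(n,bx,lo,hi); r=cv2.minAreaRect(m.astype(np.float32)); print(n,len(m),m.mean(0),m.min(0),m.max(0),r)
j=np.hstack([cv2.resize(a['pixels'][130:270,250:390],(390,390),interpolation=2),cv2.resize(b['pixels'][110:250,235:375],(390,390),interpolation=2)])
cv2.imwrite('pics/lift.png',j[:,:,::-1])
E
```

```text
[ 0.57974421 -0.21006291  0.25583542] [ 0.54093278  0.5275621  -2.36375323] [ 0.04009667 -0.05322892 -0.02500172] 0.17799235092189053
top 106 [317.63207547 224.89622642] [312. 215.] [321. 231.] ((316.5, 223.0), (16.0, 9.0), 90.0)
side 431 [288.23433875 202.52204176] [270. 195.] [319. 212.] ((294.694091796875, 201.12355041503906), (13.558155059814453, 50.11093521118164), 77.47119140625)
```

View pics/lift.png

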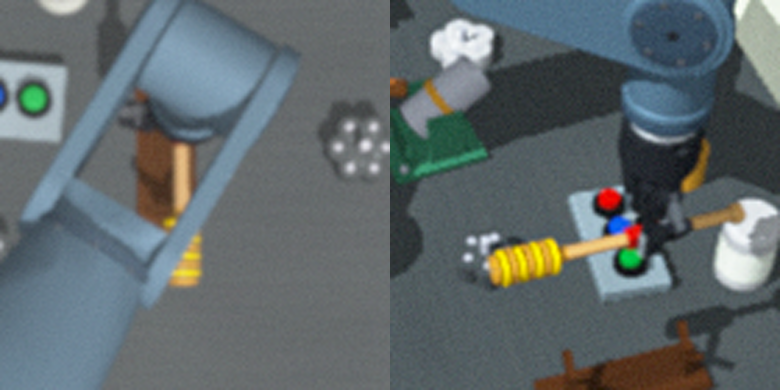

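The brush is held level: its tip is at about (316.4,232.3) in the top view and (270.5,206) in the side view.

```bash
python3 - <<'E'
from m import *
L=np.load('lift.npy',allow_pickle=True).item(); C['top'],C['side']=L['t'],L['s']
print('tip top',plane(L['t'],[[316.4,232.0]],.275),plane(L['s'],[[271.5,206]],.275),tri([[316.4,232]],[[271.5,206]]))
g=np.array([.5797,-.2101,.2748]); print('pred tip px',[proj(L[k],[g+[-.165,-.002,0]])[0] for k in'ts'])
b=.012
for psi in np.radians([5.5]):
    Rd=R.from_euler('z',psi)*R.from_euler('y',-35,degrees=True)*R.from_euler('z',-b); print('rotvec',Rd.as_rotvec())
    o=np.array([.438,.233,.055]); e=.6109; d=np.array([np.cos(e)*np.cos(psi),np.cos(e)*np.sin(psi),np.sin(e)])
    tcp0=np.array([.5803,-.2104,.2560]); tz=Rd.apply([0,0,-1])
    for s in(.36,.315,.26,.25,.18,.174):
        T=o+s*d+tz*.019; print(s,T,(T-tcp0)/.05)
    print('d',d)
E
```

```text
tip top [[ 0.41608129 -0.21474107  0.275     ]] [[ 0.42008286 -0.21057146  0.275     ]] (array([ 0.4173224 , -0.21467616,  0.28055002]), np.float64(0.0029955011766628647))
pred tip px [array([315.4305507 , 232.50208962]), array([269.72143603, 206.91242118])]
rotvec [ 0.03297804 -0.61014974  0.08136424]
0.36 [0.74237773 0.26230824 0.24593388] [ 3.24155469  9.45416485 -0.20132242]
0.315 [0.70568649 0.25877528 0.22012166] [ 2.5077298   9.38350555 -0.71756684]
0.26 [0.66084164 0.25445721 0.18857339] [ 1.61083272  9.29714418 -1.34853224]
0.25 [0.65268803 0.25367211 0.18283734] [ 1.44776052  9.28144211 -1.46325322]
0.18 [0.59561276 0.24817638 0.142685  ] [ 0.30625515  9.17152765 -2.2663001 ]
0.174 [0.59072059 0.24770532 0.13924337] [ 0.20841183  9.16210641 -2.33513269]
d [0.81536098 0.07851033 0.57360491]
```

>>> move_arm:
  plan: [0.1, 0.3, 0.2, 0, 0, 0, 0.4, 0.9, 0.4, 0.005, -0.1, 0.013, 0.8, 1.6, 0.6, 0.01, -0.2, 0.026, 1.2, 2.4, 0.8, 0.015, -0.3, 0.039, 1.6, 3.2, 0.8, 0.02, -0.4, 0.052, 2.0, 4.0, 0.8, 0.026, -0.5, 0.067, 2.4, 4.8, 0.8, 0.033, -0.61, 0.081, 2.8, 5.6, 0.8, 0.033, -0.61, 0.081, 3.1, 6.4, 0.8, 0.033, -0.61, 0.081, 3.24, 7.2, 0.8, 0.033, -0.61, 0.081]

```text
time_s: 10.78
eef_pos: [0.7423, 0.1522, 0.2965]
eef_rot: [-0.015, 0.953, 0.046, 0.3]
wrist_force: [1.4, -0.3, -1.7]
opening: 0.176
grasp_force: 59.4
```

>>> move_arm:
  plan: [0, 0.7, 0, 0, 0, 0, 0, 1.4, 0, 0, 0, 0, 0, 2.0, 0, 0, 0, 0, 0, 2.25, -0.3, 0, 0, 0, 0, 2.25, -0.7, 0, 0, 0, 0, 2.25, -1.0, 0, 0, 0, 0, 2.25, -1.0, 0, 0, 0, 0, 2.25, -1.0, 0, 0, 0]

```text
time_s: 11.78
eef_pos: [0.7429, 0.2611, 0.2472]
eef_rot: [-0.014, 0.953, 0.045, 0.301]
wrist_force: [0.5, 0.5, -1.6]
opening: 0.176
grasp_force: 59.4
```

```bash
cat > look.py <<'E'
import sys
from m import *
o=ctrl.get_obs(); print(o['eef_pos'],o['eef_rot'].round(4),o['wrist_force'].round(2),o['torque'].round(3),o['opening'])
a=cam('top');b=cam('side'); np.save('look.npy',{'t':a,'s':b},allow_pickle=True)
A=a['pixels'][150:240,130:220];B=b['pixels'][85:175,220:310]
j=np.hstack([cv2.resize(A,(400,400),interpolation=2),cv2.resize(B,(400,400),interpolation=2)])
cv2.imwrite(sys.argv[1],j[:,:,::-1])
E
python3 look.py pics/pre.png
```

```text
[0.74291925 0.26109513 0.24719663] [-0.0142  0.9526  0.0454  0.3006] [ 0.51  0.55 -1.62] [-0.009  0.355 -0.038] 0.1757667498579016
```

View pics/pre.png

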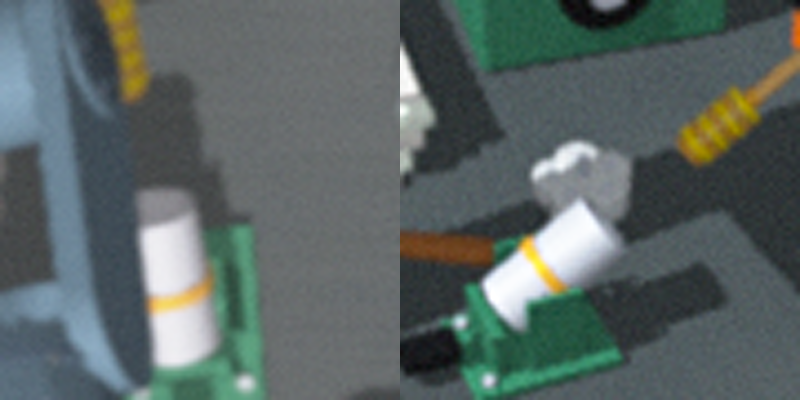

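The top crop shows the head end near (125,98) and the cup rim centre near (154,209), with the arm partly over it. In the side crop the head end is at (690,150), roughly collinear with the cup. I'll compare this with the projected model.

```bash
cat > chk.py <<'E'
from m import *
L=np.load('look.npy',allow_pickle=True).item(); o=ctrl.get_obs()
Rm=R.from_quat(o['eef_rot'][[1,2,3,0]]).as_matrix(); g=o['eef_pos']-.019*Rm[:,2]
bx=Rm[:,0]*np.sign(Rm[0,0]); u=Rm[:,1]
print('brush dir',bx,'elev',np.degrees(np.arcsin(bx[2])),'yaw',np.degrees(np.arctan2(bx[1],bx[0])))
tip=g-.165*bx; print('tip',tip)
for k,n,(x0,y0) in(('t','top',(130,150)),('s','side',(220,85))):
    c=L[k]; f=lambda P:((proj(c,P)-[x0,y0]+.5)*4.444).round(1)
    print(n,'tip,head start,orig',f([tip,g-.1*bx,g]).tolist(),'tip edges',f([tip+.018*u,tip-.018*u]).tolist())
    C[n]=c; m=mask(n,(x0,y0-20,x0+110,y0+60),(18,110,70),(33,255,255)); 
    mm=(m-[x0,y0]+.5)*4.444; l=cv2.fitLine(mm.astype(np.float32),2,0,.01,.01).ravel(); print(len(m),mm.mean(0),'dir',l[:2],'model centre',f([g-.1325*bx]),'model dir',np.diff(f([tip,g-.1*bx]),axis=0)/np.linalg.norm(np.diff(f([tip,g-.1*bx]),axis=0)))
    # extend model line to cup
    print('ext',f([g-.275*bx,g-.3*bx,g-.36*bx]).tolist(), 'mouth model',f([[.528,.2405,.1181],[.438,.232,.055]]).tolist())
E
python3 chk.py
```

```text
brush dir [0.81436371 0.07813329 0.57507125] elev 35.10462175230657 yaw 5.480409818374323
tip [0.59787631 0.2476204  0.16884614]
top tip,head start,orig [[125.8, 96.8], [106.8, 7.5], [75.5, -137.9]] tip edges [[152.9, 94.4], [98.8, 99.2]]
141 [126.2442695   43.69933333] dir [0.24001233 0.9707698 ] model centre [[116.4  52.6]] model dir [[-0.20810764 -0.97810593]]
ext [[156.2, 239.5], [162.8, 270.6], [178.1, 343.2]] mouth model [[150.8, 209.2], [179.1, 344.9]]
side tip,head start,orig [[282.5, 158.0], [344.1, 106.5], [440.8, 26.0]] tip edges [[291.1, 171.1], [274.0, 145.0]]
218 [329.36563303 118.84642202] dir [ 0.762698  -0.6467548] model centre [[313.1 132.3]] model dir [[ 0.76719944 -0.64140862]]
ext [[180.7, 243.5], [158.0, 262.6], [104.2, 307.9]] mouth model [[202.9, 226.5], [103.2, 310.0]]
```

```bash
cat > prof.py <<'E'
from m import *
from fit import ax,circ
from scipy.ndimage import map_coordinates
L=np.load('look.npy',allow_pickle=True).item(); p=[.438,.232,np.radians(5.5)]
for nm,c in(('top0',C['top']),('side0',C['side']),('sideNow',L['s'])):
    g=cv2.cvtColor(c['pixels'],cv2.COLOR_RGB2GRAY).astype(float); g=cv2.GaussianBlur(g,(0,0),.7)
    o,d=ax(p); a,b=proj(c,[o,o+.11*d]); t=(b-a)/np.linalg.norm(b-a); n=np.array([-t[1],t[0]])
    print(nm,'n',n.round(2),'axis px',a.round(1),b.round(1))
    for z in(.01,.02,.03,.075,.085,.095,.1,.104):
        q=proj(c,[o+z*d])[0]; P=circ(p,z); h=(proj(c,P)-q)@n
        s=np.arange(-16,16.01,.1); v=map_coordinates(g,[q[1]+s*n[1],q[0]+s*n[0]],order=1); G=np.gradient(v,s)
        r=[]
        for sg,e in((1,h.min()),(-1,h.max())):
            w=np.abs(s-e)<4.5; i=np.argmax(np.where(w,G*sg,-1e9)); r+=[round(s[i]-e,1),int(G[i])]
        print(z,'pred',h.min().round(1),h.max().round(1),'edge err(px),grad',r)
E
python3 prof.py | grep -v mouth
```

```text
top0 n [ 0.98 -0.21] axis px [169.8 227.1] [163.4 196.7]
0.01 pred -9.8 9.7 edge err(px),grad [np.float64(1.2), 29, np.float64(1.9), -20]
0.02 pred -9.9 9.8 edge err(px),grad [np.float64(0.2), 39, np.float64(2.7), -24]
0.03 pred -9.9 9.8 edge err(px),grad [np.float64(0.4), 38, np.float64(2.5), -21]
0.075 pred -10.0 9.9 edge err(px),grad [np.float64(0.5), 31, np.float64(-1.0), -27]
0.085 pred -10.1 10.0 edge err(px),grad [np.float64(0.9), 30, np.float64(0.2), -29]
0.095 pred -10.1 10.0 edge err(px),grad [np.float64(0.1), 28, np.float64(-0.5), -29]
0.1 pred -10.1 10.0 edge err(px),grad [np.float64(0.0), 24, np.float64(-0.6), -25]
0.104 pred -10.1 10.0 edge err(px),grad [np.float64(-0.7), 14, np.float64(-0.4), -20]
side0 n [0.64 0.77] axis px [242.7 154.3] [265.1 135.5]
0.01 pred -8.1 8.1 edge err(px),grad [np.float64(-0.3), 61, np.float64(-4.4), -34]
0.02 pred -8.1 8.1 edge err(px),grad [np.float64(0.3), 70, np.float64(-4.4), -38]
0.03 pred -8.1 8.1 edge err(px),grad [np.float64(0.1), 68, np.float64(-4.4), -44]
0.075 pred -8.2 8.2 edge err(px),grad [np.float64(-0.1), 58, np.float64(-3.
[... 355 characters left out ...]
77] axis px [242.7 154.3] [265.1 135.5]
0.01 pred -8.1 8.1 edge err(px),grad [np.float64(-0.3), 74, np.float64(-4.4), -35]
0.02 pred -8.1 8.1 edge err(px),grad [np.float64(0.3), 72, np.float64(-4.2), -36]
0.03 pred -8.1 8.1 edge err(px),grad [np.float64(0.1), 68, np.float64(-4.4), -44]
0.075 pred -8.2 8.2 edge err(px),grad [np.float64(-0.1), 73, np.float64(-2.4), -23]
0.085 pred -8.2 8.2 edge err(px),grad [np.float64(0.4), 55, np.float64(-3.3), -23]
0.095 pred -8.2 8.2 edge err(px),grad [np.float64(0.3), 40, np.float64(-2.9), -23]
0.1 pred -8.2 8.2 edge err(px),grad [np.float64(0.3), 38, np.float64(-2.1), -24]
0.104 pred -8.2 8.2 edge err(px),grad [np.float64(0.5), 40, np.float64(-3.2), -25]
```

The upper cup edge agrees with the model to about 0.3 px, and the top edges agree too. The brush is on the axis to within 1–2 mm, so I'll go in gently.

>>> move_arm:
  plan: [-0.25, -0.02, -0.2, 0, 0, 0, -0.5, -0.04, -0.38, 0, 0, 0, -0.8, -0.08, -0.59, 0, 0, 0, -1.1, -0.1, -0.8, 0, 0, 0, -1.3, -0.12, -0.94, 0, 0, 0, -1.47, -0.14, -1.06, 0, 0, 0, -1.64, -0.16, -1.18, 0, 0, 0, -1.64, -0.16, -1.18, 0, 0, 0]

```text
time_s: 12.88
eef_pos: [0.6596, 0.254, 0.1871]
eef_rot: [-0.014, 0.953, 0.046, 0.3]
wrist_force: [0.3, 0.4, -2.0]
opening: 0.175
grasp_force: 59.4
```

```bash
python3 look.py pics/in.png; python3 chk.py | head -3; python3 -c "
from h import *
L=np.load('look.npy',allow_pickle=True).item();c=L['s'];im=c['pixels'][95:165,230:310];cv2.imwrite('pics/in.png',cv2.resize(im,(800,600),interpolation=2)[:,:,::-1])"
```

```text
[0.65961922 0.25397952 0.18710401] [-0.0142  0.9528  0.0461  0.2998] [ 0.28  0.37 -2.01] [-0.032  0.363 -0.   ] 0.1749392847891094
brush dir [0.81497614 0.07887585 0.57410146] elev 35.03673118995477 yaw 5.528041150381856
tip [0.51542146 0.24004972 0.10903325]
top tip,head start,orig [[153.9, 228.8], [136.1, 145.2], [107.1, 9.6]] tip edges [[180.0, 226.4], [127.7, 231.1]]
```

View pics/in.png

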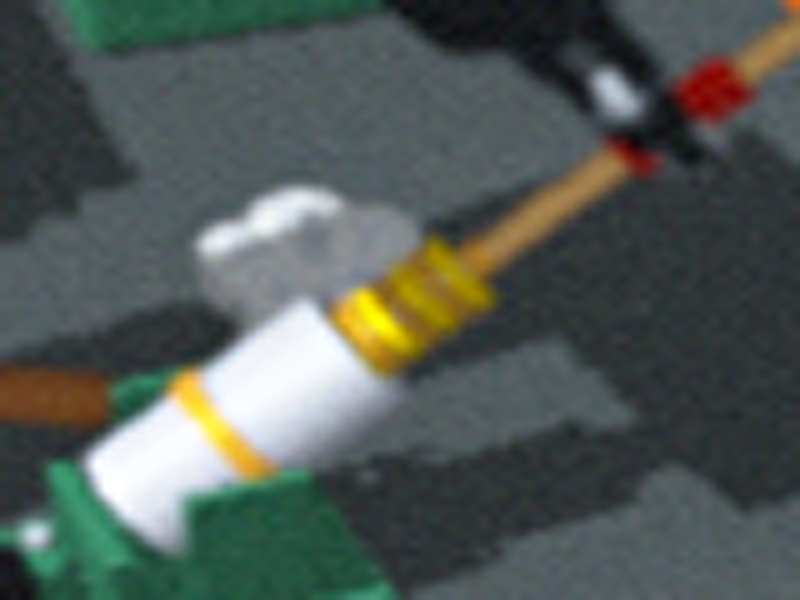

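The tip is inside the cup: the rim meets the head around (355,345) in the crop, about 10 mm in, and there is no side force. I'll continue to the bottom slowly.

>>> move_arm:
  plan: [-0.16, -0.015, -0.115, 0, 0, 0, -0.33, -0.03, -0.23, 0, 0, 0, -0.49, -0.047, -0.345, 0, 0, 0, -0.65, -0.063, -0.46, 0, 0, 0, -0.82, -0.08, -0.575, 0, 0, 0, -0.98, -0.095, -0.69, 0, 0, 0, -1.14, -0.11, -0.8, 0, 0, 0, -1.26, -0.12, -0.89, 0, 0, 0, -1.35, -0.13, -0.95, 0, 0, 0, -1.35, -0.13, -0.95, 0, 0, 0]

```text
time_s: 14.22
eef_pos: [0.5925, 0.2475, 0.1399]
eef_rot: [-0.014, 0.953, 0.046, 0.3]
wrist_force: [-0.4, 0.2, -1.2]
opening: 0.177
grasp_force: 59.4
```

```bash
python3 chk.py | head -2; python3 -c "
from h import *
o=ctrl.get_obs();print(o['wrist_force'],o['torque'],o['eef_pos'],o['q'])"
```

```text
brush dir [0.81570567 0.07921512 0.57301764] elev 34.96092432235705 yaw 5.546736589596137
tip [0.44703713 0.23340608 0.06096712]
[-0.44022883  0.23520426 -1.18013775] [-0.05835998  0.38042236 -0.03123609] [0.59246595 0.24751834 0.13994371] [ 0.25770134  0.14866729  1.98145015 -0.22990421  0.4172469   1.91382018]
```

>>> move_arm:
  plan: [-0.016, -0.002, -0.012, 0, 0, 0, -0.033, -0.003, -0.023, 0, 0, 0, -0.05, -0.005, -0.035, 0, 0, 0, -0.05, -0.005, -0.035, 0, 0, 0]

```text
time_s: 14.72
eef_pos: [0.5903, 0.2473, 0.1385]
eef_rot: [-0.014, 0.953, 0.046, 0.3]
wrist_force: [0.2, 0.1, -1.2]
opening: 0.171
grasp_force: 59.4
```

>>> move_arm:
  plan: [-0.016, -0.002, -0.012, 0, 0, 0, -0.033, -0.003, -0.023, 0, 0, 0, -0.033, -0.003, -0.023, 0, 0, 0]

```text
time_s: 15.1
eef_pos: [0.5886, 0.2471, 0.1373]
eef_rot: [-0.014, 0.953, 0.046, 0.3]
wrist_force: [-0.8, 1.1, -0.8]
opening: 0.174
grasp_force: 59.4
```

>>> move_arm:
  plan: [-0.016, -0.002, -0.012, 0, 0, 0, -0.025, -0.002, -0.018, 0, 0, 0, -0.025, -0.002, -0.018, 0, 0, 0]

```text
time_s: 15.48
eef_pos: [0.5874, 0.247, 0.1364]
eef_rot: [-0.014, 0.953, 0.046, 0.3]
wrist_force: [-0.5, 1.0, -1.1]
opening: 0.173
grasp_force: 59.4
```

>>> move_arm:
  plan: [-0.016, -0.002, -0.012, 0, 0, 0, -0.025, -0.002, -0.018, 0, 0, 0, -0.025, -0.002, -0.018, 0, 0, 0]

```text
time_s: 15.85
eef_pos: [0.5864, 0.247, 0.1359]
eef_rot: [-0.014, 0.953, 0.046, 0.301]
wrist_force: [0.4, 0.6, 0.2]
opening: 0.178
grasp_force: 59.4
```

There is a light touch of about 1.5 N at the floor, so the depth is known. Now drawing back.

>>> move_arm:
  plan: [0.1, 0.01, 0.07, 0, 0, 0, 0.3, 0.029, 0.21, 0, 0, 0, 0.5, 0.048, 0.35, 0, 0, 0, 0.7, 0.067, 0.49, 0, 0, 0, 0.9, 0.087, 0.63, 0, 0, 0, 1.1, 0.106, 0.774, 0, 0, 0, 1.27, 0.123, 0.894, 0, 0, 0, 1.37, 0.133, 0.964, 0, 0, 0, 1.37, 0.133, 0.964, 0, 0, 0, 1.37, 0.133, 0.964, 0, 0, 0]

```text
time_s: 17.1
eef_pos: [0.6542, 0.2535, 0.1832]
eef_rot: [-0.014, 0.953, 0.046, 0.3]
wrist_force: [-0.1, -0.0, -2.0]
opening: 0.174
grasp_force: 59.4
```

>>> move_arm:
  plan: [-0.1, -0.01, -0.07, 0, 0, 0, -0.27, -0.026, -0.19, 0, 0, 0, -0.45, -0.043, -0.317, 0, 0, 0, -0.63, -0.061, -0.443, 0, 0, 0, -0.81, -0.079, -0.57, 0, 0, 0, -0.98, -0.095, -0.69, 0, 0, 0, -1.14, -0.11, -0.802, 0, 0, 0, -1.26, -0.122, -0.887, 0, 0, 0, -1.33, -0.129, -0.936, 0, 0, 0, -1.33, -0.129, -0.936, 0, 0, 0]

```text
time_s: 18.35
eef_pos: [0.588, 0.2472, 0.1369]
eef_rot: [-0.014, 0.953, 0.046, 0.3]
wrist_force: [-0.4, -0.6, -0.9]
opening: 0.177
grasp_force: 59.4
```

>>> move_arm:
  plan: [-0.01, -0.001, -0.007, 0, 0, 0, -0.01, -0.001, -0.007, 0, 0, 0]

```text
time_s: 18.6
eef_pos: [0.588, 0.2471, 0.1369]
eef_rot: [-0.014, 0.953, 0.046, 0.301]
wrist_force: [0.7, -0.6, -0.6]
opening: 0.174
grasp_force: 59.4
```

>>> move_arm:
  plan: [0.1, 0.01, 0.07, 0, 0, 0, 0.3, 0.029, 0.21, 0, 0, 0, 0.5, 0.048, 0.35, 0, 0, 0, 0.7, 0.067, 0.49, 0, 0, 0, 0.9, 0.087, 0.63, 0, 0, 0, 1.1, 0.106, 0.774, 0, 0, 0, 1.27, 0.123, 0.894, 0, 0, 0, 1.36, 0.132, 0.957, 0, 0, 0, 1.36, 0.132, 0.957, 0, 0, 0, 1.36, 0.132, 0.957, 0, 0, 0]

```text
time_s: 19.85
eef_pos: [0.6552, 0.2536, 0.1839]
eef_rot: [-0.014, 0.953, 0.046, 0.3]
wrist_force: [-1.1, 0.3, -1.1]
opening: 0.17
grasp_force: 59.4
```

>>> move_arm:
  plan: [-0.1, -0.01, -0.07, 0, 0, 0, -0.27, -0.026, -0.19, 0, 0, 0, -0.45, -0.043, -0.317, 0, 0, 0, -0.63, -0.061, -0.443, 0, 0, 0, -0.81, -0.079, -0.57, 0, 0, 0, -0.98, -0.095, -0.69, 0, 0, 0, -1.14, -0.11, -0.802, 0, 0, 0, -1.27, -0.123, -0.894, 0, 0, 0, -1.36, -0.132, -0.957, 0, 0, 0, -1.36, -0.132, -0.957, 0, 0, 0]

```text
time_s: 21.1
eef_pos: [0.5873, 0.2471, 0.1363]
eef_rot: [-0.014, 0.953, 0.046, 0.3]
wrist_force: [-0.3, 0.2, -2.0]
opening: 0.175
grasp_force: 59.4
```

>>> move_arm:
  plan: [0, 0, 0, 0, 0, 0, 0, 0, 0, 0, 0, 0]

```text
time_s: 21.35
eef_pos: [0.5882, 0.2471, 0.137]
eef_rot: [-0.014, 0.953, 0.046, 0.301]
wrist_force: [-0.2, -0.2, -1.1]
opening: 0.176
grasp_force: 59.4
```

>>> move_arm:
  plan: [0.1, 0.01, 0.07, 0, 0, 0, 0.35, 0.034, 0.246, 0, 0, 0, 0.65, 0.063, 0.457, 0, 0, 0, 0.95, 0.092, 0.668, 0, 0, 0, 1.3, 0.126, 0.915, 0, 0, 0, 1.7, 0.165, 1.196, 0, 0, 0, 2.1, 0.204, 1.477, 0, 0, 0, 2.5, 0.243, 1.76, 0, 0, 0, 2.9, 0.28, 2.04, 0, 0, 0, 3.0, 0.29, 2.9, 0, 0, 0]

```text
time_s: 22.6
eef_pos: [0.7379, 0.2609, 0.2791]
eef_rot: [-0.014, 0.953, 0.046, 0.298]
wrist_force: [-0.3, 1.0, -2.0]
opening: 0.169
grasp_force: 59.3
```

>>> move_arm:
  plan: [0, 0, 0.4, 0, 0, 0, 0, 0, 0.4, 0, 0, 0, 0, 0, 0.4, 0, 0, 0]

```text
time_s: 22.98
eef_pos: [0.7367, 0.2614, 0.2995]
eef_rot: [-0.014, 0.953, 0.046, 0.299]
wrist_force: [-0.1, 0.2, -1.3]
opening: 0.175
grasp_force: 59.3
```

```bash
python3 -c "
from h import *
o=ctrl.get_obs();p=o['eef_pos'];r=R.from_quat(o['eef_rot'][[1,2,3,0]])
r0=R.from_quat(np.array([1,.0064,0,0])) # w last
print(p,o['eef_rot'],o['opening']);print((r0*r.inv()).as_rotvec());print((np.array([.5805,-.2105,.2560])-p)/.05)"
```

```text
[0.73670271 0.26140143 0.29945759] [-0.01411981  0.95307452  0.04603164  0.29888237] 0.17496010090627262
[-0.03257276  0.60704103 -0.0811278 ]
[-3.12405415 -9.43802856 -0.86915177]
```

>>> move_arm:
  plan: [-0.1, -0.4, 0, 0, 0, 0, -0.3, -1.1, 0, 0, 0, 0, -0.6, -1.9, 0, -0.005, 0.1, -0.013, -0.9, -2.7, 0, -0.01, 0.2, -0.026, -1.3, -3.5, 0, -0.015, 0.3, -0.039, -1.7, -4.3, 0, -0.02, 0.4, -0.052, -2.1, -5.1, 0, -0.026, 0.5, -0.067, -2.5, -5.9, 0, -0.033, 0.608, -0.081, -2.9, -6.7, 0, -0.033, 0.608, -0.081, -3.12, -7.5, 0, -0.033, 0.608, -0.081]

```text
time_s: 24.22
eef_pos: [0.5803, -0.1142, 0.2993]
eef_rot: [-0.001, 1.0, 0.007, -0.001]
wrist_force: [1.0, 0.3, -0.2]
opening: 0.179
grasp_force: 59.3
```

>>> move_arm:
  plan: [0, -0.7, -0.2, 0, 0, 0, 0, -1.4, -0.5, 0, 0, 0, 0, -1.8, -0.8, 0, 0, 0, 0, -1.94, -1.3, 0, 0, 0, 0, -1.94, -2.0, 0, 0, 0, 0, -1.94, -2.8, 0, 0, 0, 0, -1.94, -3.3, 0, 0, 0, 0, -1.94, -3.3, 0, 0, 0, 0, -1.94, -3.3, 0, 0, 0, 0, -1.94, -3.3, 0, 0, 0]

```text
time_s: 25.48
eef_pos: [0.5827, -0.2108, 0.1383]
eef_rot: [0.001, 1.0, 0.007, 0.002]
wrist_force: [-0.2, 0.4, -1.1]
opening: 0.177
grasp_force: 59.3
```

```bash
python3 -c "
from h import *
o=ctrl.get_obs();p=o['eef_pos'];r=R.from_quat(o['eef_rot'][[1,2,3,0]])
r0=R.from_quat(np.array([1,.0064,0,0]))
print(p,o['eef_rot'],o['opening'],o['wrist_force']);print((r0*r.inv()).as_rotvec());print((np.array([.5805,-.2107,.0368])-p)/.05)"
```

```text
[ 0.58266654 -0.21078913  0.13829405] [7.34846931e-04 9.99976001e-01 6.53511702e-03 2.17948127e-03] 0.17713619802665617 [-0.20101155  0.43244494 -1.08774035]
[ 0.00144177  0.00436828 -0.00027054]
[-4.33307494e-02  1.78255114e-03 -2.02988102e+00]
```

>>> move_arm:
  plan: [-0.03, 0, -0.4, 0, 0.003, 0, -0.03, 0, -0.8, 0, 0.003, 0, -0.03, 0, -1.2, 0, 0.003, 0, -0.03, 0, -1.5, 0, 0.003, 0, -0.03, 0, -1.7, 0, 0.003, 0, -0.03, 0, -1.8, 0, 0.003, 0, -0.03, 0, -1.88, 0, 0.003, 0, -0.03, 0, -1.94, 0, 0.003, 0, -0.03, 0, -1.94, 0, 0.003, 0, -0.03, 0, -1.94, 0, 0.003, 0]

```text
time_s: 26.72
eef_pos: [0.5804, -0.2105, 0.04]
eef_rot: [0.0, 1.0, 0.006, -0.0]
wrist_force: [0.4, 1.0, -1.1]
opening: 0.175
grasp_force: 59.3
```

>>> move_arm:
  plan: [0, 0, -0.02, 0, 0, 0, 0, 0, -0.04, 0, 0, 0, 0, 0, -0.05, 0, 0, 0, 0, 0, -0.05, 0, 0, 0]

```text
time_s: 27.22
eef_pos: [0.5806, -0.2109, 0.0378]
eef_rot: [0.0, 1.0, 0.006, -0.0]
wrist_force: [-0.8, -1.8, 4.3]
opening: 0.175
grasp_force: 60.1
```

Seated at the same height as at the grasp. Releasing.

>>> move_arm:
  plan: [0, 0, 0, 0, 0, 0, 0, 0, 0, 0, 0, 0, 0, 0, 0, 0, 0, 0, 0, 0, 0, 0, 0, 0, 0, 0, 0, 0, 0, 0, 0, 0, 0, 0, 0, 0]
  grip: 50

```text
time_s: 27.98
eef_pos: [0.5802, -0.2104, 0.0371]
eef_rot: [0.0, 1.0, 0.006, -0.0]
wrist_force: [-0.6, 0.5, 0.8]
opening: 0.587
grasp_force: 0.0
```

>>> move_arm:
  plan: [0, 0, 0.2, 0, 0, 0, 0, 0, 0.6, 0, 0, 0, 0, 0, 1.2, 0, 0, 0, 0, 0, 2.0, 0, 0, 0, 0, 0, 3.0, 0, 0, 0, 0, 0.5, 4.0, 0, 0, 0, 0, 1.2, 4.5, 0, 0, 0, 0, 2.0, 4.5, 0, 0, 0, 0, 2.8, 4.5, 0, 0, 0, 0, 3.6, 4.5, 0, 0, 0]

```text
time_s: 29.22
eef_pos: [0.5803, -0.0292, 0.2643]
eef_rot: [0.0, 1.0, 0.006, 0.001]
wrist_force: [0.0, -0.2, -0.4]
opening: 0.585
grasp_force: 0.0
```

```bash
python3 - <<'E'
from m import *
C0={k:v for k,v in C.items()}
c={n:cam(n) for n in('top','side')}
for k,lo,hi in(('block',(0,170,60),(6,255,255)),('head',(20,120,90),(32,255,255))):
    for n,bx in(('top',(295,145,325,240)),('side',(265,222,360,265))):
        C[n]=C0[n]; a=mask(n,bx,lo,hi); C[n]=c[n]; b=mask(n,bx,lo,hi); print(k,n,a.mean(0),None if b is None else b.mean(0),len(a),len(b))
save(c['side'],'pics/end.png')
E
```

```text
block top [309.90816327 182.92857143] [309.94690265 182.18584071] 98 113
block side [321.96460177 238.83185841] [322.25423729 238.80508475] 113 118
head top [310.43262411 219.89361702] [310.51041667 222.46354167] 141 192
head side [282.66269841 248.69047619] [282.6984127  248.68650794] 252 252
```

View pics/end.png

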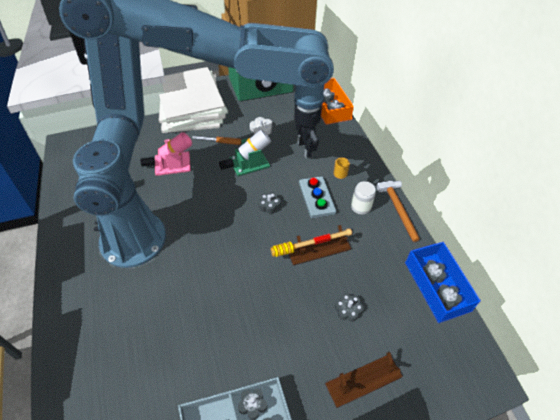

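The picture shows the brush back in its rest at (310,243), its centroids within about 0.3 px of the start in the side view, and nothing else has visibly moved. The arm is clear, so I'm handing in.

```bash
python3 -c "
from bench import ctrl; print(ctrl.hand_in())"
```

```text
the job is handed in; nothing more can be done
None
```

I handed the job in at about 29 s: I pressed blue then green, scrubbed the cup three times to within about 2 mm of the floor (one light touch of about 1.5 N), and laid the brush back in its rest as it was; no verdict came back.

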